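# Stop the fuse bench and show which holder lacks a fuse and which spare goes in

### The job

Make the fuse test bench safe by pressing the big red stop button all the way in, where it stays. Then show the apprentice what to fit: point at the holder on the test board that has no fuse, with the fingertips two or three centimetres above the middle of its clips for two seconds, and after that point in the same way at the spare fuse in the tray that is the same size as the fitted ones, and finish still pointing at it. Do not touch the holders or fuses, do not come down over any other holder or fuse on the way, and leave everything lying on the bench where it is.

Things in the scene. Friction and masses are not known exactly. Their poses are not given: they have to be found in the camera images.
- stop_button (a joint): travel of the big red mushroom stop button in m: 0 = out (as at the start), 0.007 = fully in. It moves straight down. It resists with about 4 N all the way, does not spring back and stays where it is pushed.
- button_top (a point): centre of the top face of the red button, a mushroom head 40 mm across, slightly domed. It stands 112.5 mm above the bench while out, on top of a grey steel enclosure 124 x 124 mm and 76 mm high that is fixed to the bench; the underside of the head is about 20 mm above the enclosure's lid. The enclosure stands to the robot's left or right; the spares tray stands on the other side. Site z up.
- board: plywood test board 150 (x) x 270 (y) x 12 mm, screwed to the bench; origin at the centre of its underside, z up. Four fuse holders stand side by side on it along its y axis, 62 mm from centre to centre and 12 mm further from the robot than the board's middle; a copper bar joins their far terminals, and four small black binding posts 14 mm high stand along its near edge.
- holder_empty: the fuse holder without a fuse: dark brown bakelite base 116 (x) x 38 (y) x 18 mm, screwed on the board (its underside 12 mm above the bench), carrying two pairs of upright steel spring clips, centred at x = -21 and +21 mm, the jaws 13 mm wide and 24 mm apart across y, their tips 45 mm above the holder's underside. Between them is nothing. Which of the four places it has varies. Origin at the centre of its underside, x along its length, z up.
- empty_clips (a point): point over the middle of the empty holder, midway between its two pairs of clips, level with the tips of the clips (57 mm above the bench). z up.
- holder_a: fuse holder like the empty one but with a fuse in its clips (beige ceramic tube with brass end caps, 22 mm thick and 58 mm long, along x; its top 41.5 mm above the holder's underside). Origin at the centre of its underside.
- holder_b: a second fuse holder with a fuse in it, like holder_a.
- holder_c: a third fuse holder with a fuse in it, like holder_a.
- tray: shallow grey tray 150 (x) x 172 (y) x 15 mm, wall and floor 3 mm, fixed to the bench, with four things lying in it: the spare fuse, the thin fuse, a spring and a ferrule, in any order, about 68 mm apart along x and 84 mm along y. Origin at the centre of its underside, z up.
- fuse_spare: the spare fuse of the same size as those in the holders: beige ceramic tube with a brass cap on each end, 22 mm thick and 58 mm long, lying loose in the tray along its own x axis. Origin at the middle of its underside (its top is 22 mm higher), z up. The fuse is loose and easily knocked.
- fuse_thin: a fuse of another size, which does not fit: same look, 14 mm thick and 51 mm long, lying loose in the tray. Origin at the middle of its underside.
- spring: loose steel coil spring, 16 mm thick and 36 mm long, lying in the tray. Origin at the middle of its underside.
- ferrule_a: loose brass ferrule (short tube) 25 mm across and 17 mm high, standing in the tray. Origin at the centre of its underside.
- ferrule_b: the same brass ferrule standing on the bench top. Origin at the centre of its underside.
- bare_base: loose bare bakelite base without clips, 116 x 38 x 22 mm, lying on the bench in front of the board. It is not on the board. Origin at the centre of its underside.
- tin: small round closed steel tin, 60 mm across and 26 mm high, on the bench. Origin at the centre of its underside.
- screwdriver: screwdriver 190 mm long and 26 mm thick with a wooden handle, lying on the bench near the robot. Origin at the middle of its length, on its underside.
Things that resemble listed ones, but are neither listed nor needed, are in the scene too. What is shaped like the part that bears stop_button but green or orange is not meant. What is shaped like the fuse_spare but purple is not meant.

How it is judged (in metres and radians):
On the way, in this order (a step that is already met when the one before it is completed fails the run):
1. the red stop button is pressed in and stays in (value of joint stop_button above 0.005 m), for 0.2 s.
2. the fingertips point at the empty holder from just above for well over a second, without touching it (value of joint stop_button above 0.005 m and horizontal distance between the grasp point and empty_clips below 0.025 m and z of the grasp point in the frame of empty_clips between 0.012 and 0.072 m), for 1.6 s.
3. the fingertips point at the right spare fuse from just above (value of joint stop_button above 0.005 m and horizontal distance between the grasp point and fuse_spare below 0.022 m and z of the grasp point in the frame of fuse_spare between 0.034 and 0.094 m), for 0.3 s.
At the end, for the whole second after the job is handed in: Button latched in (over 5 of 7 mm); grasp point between the fingertips within 22 mm of the spare fuse's middle seen from above and 12 to 72 mm above its top, touching nothing; spare fuse within 5 mm and every other loose thing within 12 mm of where it lay, fuse at rest (all of step 3 and distance of fuse_spare from where it was at the start of the episode below 0.005 m and distance of each of fuse_thin, spring, ferrule_a, ferrule_b, bare_base, tin, screwdriver from where it was at the start of the episode below 0.012 m and linear speed of fuse_spare below 0.02 m/s).
It fails at once if a fuse holder, a fitted fuse or a loose fuse is touched (contact force between any of the fingers, the arm and holder_empty above 0.3 N or contact force between any of the fingers, the arm and holder_a above 0.3 N or contact force between any of the fingers, the arm and holder_b above 0.3 N or contact force between any of the fingers, the arm and holder_c above 0.3 N or contact force between any of the fingers, the arm and fuse_spare above 0.3 N or contact force between any of the fingers, the arm and fuse_thin above 0.3 N).
It fails at once if the fingertips come down over a holder that has its fuse, or over the thin fuse (within 20 mm of its middle seen from above, and the grasp point less than about 43 mm above its top) ((horizontal distance between the grasp point and holder_a below 0.02 m and z of the grasp point in the frame of holder_a below 0.085 m) or (horizontal distance between the grasp point and holder_b below 0.02 m and z of the grasp point in the frame of holder_b below 0.085 m) or (horizontal distance between the grasp point and holder_c below 0.02 m and z of the grasp point in the frame of holder_c below 0.085 m) or (horizontal distance between the grasp point and fuse_thin below 0.02 m and z of the grasp point in the frame of fuse_thin below 0.055 m)).
It fails at once if the spare fuse is moved more than 5 mm or lifted (distance of fuse_spare from where it was at the start of the episode above 0.005 m).
It fails at once if another loose thing is lifted or pushed aside (12 mm) (distance of any of fuse_thin, spring, ferrule_a, ferrule_b, bare_base, tin, screwdriver from where it was at the start of the episode above 0.012 m).
It also fails if it takes over 48 s, if anything falls off the work surface, if the arm or the gripper's body presses on something with over 40 N, if the wrist force passes 120 N, or if a joint passes its speed limit or range.

### The arm

A 6-joint arm with a two-finger parallel gripper is mounted at the origin on the work surface. World frame = base frame: x ahead of the robot, y to its left, z up, the work surface at z = 0. Lengths are in m, angles in degrees, forces in N, time in s.
With the tool pointing down it reaches from about 0.3 to 0.75 m from the base axis. Payload 8.5 kg.
Tool frame: the origin (TCP) lies on the centre line of the jaws, within the pads' length; the fingertips stand 22 mm ahead of it and the grasp point (between the pads) lies 3 mm ahead of it (env.tip_reach is the distance from the TCP to the fingertips, in m); y points along the fingers, z is the direction in which the jaws open and shut, and the axes are right-handed (so a half turn about y gives the same grasp; the last joint's range is limited). The gripper opens to 85 mm and grips with 20 to 120 N. Pads are 22 mm wide; open, the fingers measure 114 mm over their backs; the gripper's body (76 mm by 85 mm) begins 54 mm behind the grasp point. The pads swing forward as they close: fully open they stand 13 mm farther back than shut.
Start: joints at [62.722, 21.807, 74.336, -0, 83.858, -12.336], TCP at [0.142, 0.531, 0.253] pointing down, gripper open.
Joint ranges: [-178.18, 178.18], [-50.72, 133.34], [12.68, 142.11], [-81.47, 261.47], [9.98, 163.14], [-165.26, 165.26]. Speed limits (degrees/s): [136.94, 136.94, 180, 180, 180, 180].

### API

Orientations are given as a 3x3 rotation matrix whose columns are the frame's x, y, z axes.
In Python, from rig import env, get_image gives the robot as it stands. The module is installed in compiled form; this text tells all that it offers.
- The arm moves only by the tool carry_out, never from a script. Its argument "targets" is a list that holds one entry, the list of rows, each a list of 7 numbers: the closure, from 0 (fully open) to 1 (shut), then the shift along the world's x, y, z in mm, then the turn, a rotation vector about the world's x, y, z in degrees. In form: [[[claw, dx, dy, dz, ax, ay, az], ...]]. A call has 1 to 20 rows; each row is the pose to reach, as a shift and turn from the pose commanded when the call began; what a row does not reach only later rows make up. A row lasts 1/12 s, in which the tool goes at most 41.7 mm and 7.16 degrees, less where a joint would pass 70% of its speed; a pose out of reach is approached as far as the arm can. A call with a gripper value outside its range is refused whole. The fingers move at their own pace and stop on an object; "squeeze" is the grip in N (left out, the last holds). Time passes only in rows, so rows that repeat a pose let the fingers close. It gives the time, the measured TCP pose, the force and the opening at its end, in the units of the state.
- env.observe(): the state, without advancing time (a new reading comes with each control period).
- get_image(name): name is "scene" or "top" or "wrist"; returns a dict with "img" (420x560x3 uint8, red, green, blue), "fx", "fy", "cx", "cy" (pixels), "rvec" (rotation vector, rad) and "tvec" (3), from world to camera coordinates, as OpenCV has them. Camera axes: x right, y down, z forward; pixel columns grow to the right and rows downward; lengths in m; the calibration is good to about 2 mm. A picture is of the moment at which its call begins. There is no depth.
- env.close_job(): hands the job in, once; it reports no verdict.
The state is a dict: "time_s": time; "q": joint angles; "qvel": joint speeds; "joint_efforts": joint torques, N m; "position": TCP position; "tool_rot": TCP orientation; "ft_force": force on the tool from outside, world axes, zero at the start; "wrist_torque": the same for the moment, N m; "grip_width": finger opening in m.
Only numpy, scipy, OpenCV 4.12 (cv2) and the standard library are available. Lean on these libraries where they do the work, as an engineer would, in place of code of your own. Each camera call takes 0.05 s, during which the arm holds its last target.

## Working session

There is one attempt and no reset: what is moved stays moved. The work goes in short steps, Python scripts to look and compute and a tool call to move; the robot and the scene stay as the last step left them, time stands still between calls to the robot, and variables do not carry over. Pictures are saved under pics/ and viewed, and the job is handed in when it is done.

Besides the shell and the picture viewer there is one more tool, called as name(argument=value, ...) on one line, values as JSON. carry_out: Moves the arm, as the interface text tells. Its arguments: {"type":"object","properties":{"targets":{"type":"array"},"squeeze":{"type":"number"}},"required":["targets"]}

```bash
mkdir -p pics
python3 - <<'E'
from rig import env,get_image
import cv2,pickle
d={}
for n in("scene","top","wrist"):
    d[n]=get_image(n); cv2.imwrite(f"pics/{n}0.png",d[n]["img"][:,:,::-1])
    print(n,d[n]["fx"],d[n]["cx"],d[n]["cy"],d[n]["rvec"],d[n]["tvec"])
pickle.dump(d,open("im0.pkl","wb"))
s=env.observe();print(s["time_s"],s["position"],s["tool_rot"],s["grip_width"],env.tip_reach)
E
```

```text
scene 425.00875563714663 271.9160426154087 210.86180118702563 [ 1.69279246  2.13266395 -0.64194629] [ 0.13005108 -0.33100418  1.2479016 ]
top 471.23037522595024 280.44907658405685 208.48493954369556 [ 2.18075039 -2.19413707  0.08545422] [-0.02000054  0.45487403  1.02634446]
wrist 313.15887317568564 278.2172399158873 207.99743524254782 [-2.30645739 -1.76994413 -0.25066103] [-0.55123176 -0.03509288  0.37870589]
0.15 [0.14173905 0.53121656 0.25286698] [[ 9.66183834e-01 -4.84427857e-04  2.57853764e-01]
 [-2.57854128e-01 -9.78259021e-04  9.66183363e-01]
 [-2.15798366e-04 -9.99999404e-01 -1.07008977e-03]] 0.08540986417310797 0.022
```

View pics/top0.png

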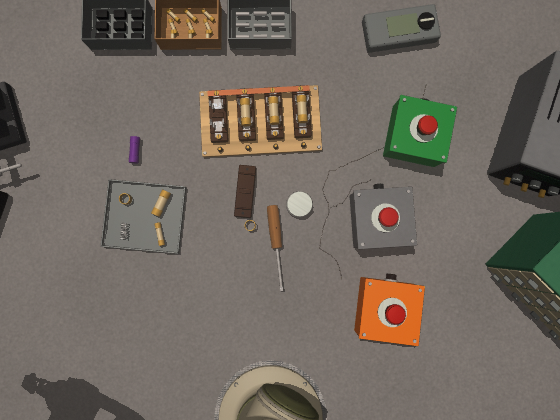

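View pics/scene0.png

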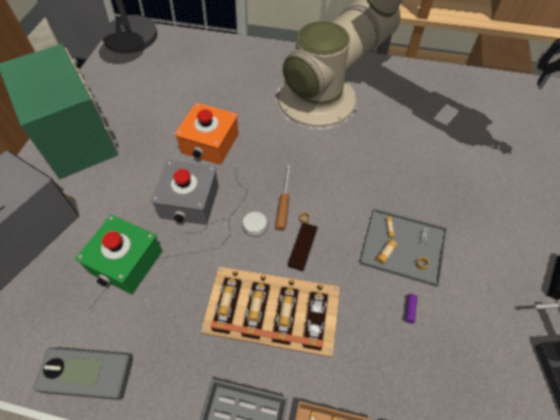

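View pics/wrist0.png

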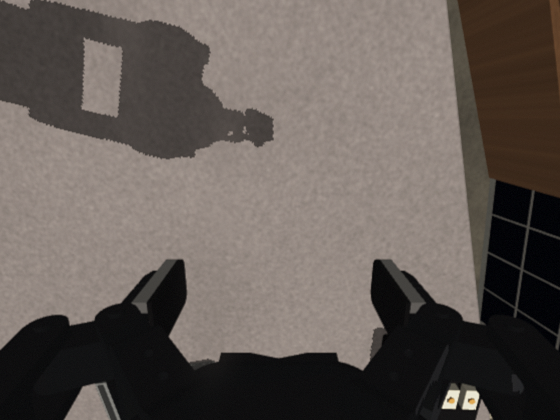

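The top view shows the grey enclosure's red button at about (388,217), with green and orange decoys above and below it. The empty holder is the leftmost one (218,117). In the tray, the thick fuse is at (160,203) and the thin one at (160,234). Next I'll measure positions.

```bash
cat > h.py <<'E'
import cv2,numpy as np
def proj(c,P):
    K=np.array([[c["fx"],0,c["cx"]],[0,c["fy"],c["cy"]],[0,0,1.]])
    return cv2.projectPoints(np.array(P,float).reshape(-1,3),np.array(c["rvec"],float),np.array(c["tvec"],float),K,None)[0].reshape(-1,2)
def ray(c,uv,z):
    R=cv2.Rodrigues(np.array(c["rvec"],float))[0];t=np.array(c["tvec"],float).ravel()
    o=-R.T@t;d=R.T@np.array([(uv[0]-c["cx"])/c["fx"],(uv[1]-c["cy"])/c["fy"],1.])
    return o+d*(z-o[2])/d[2]
def blobs(m,amin):
    n,l,s,c=cv2.connectedComponentsWithStats(m.astype(np.uint8))
    return [(s[i,4],c[i].round(1),s[i,:4]) for i in range(1,n) if s[i,4]>=amin]
E
python3 - <<'E'
import pickle,cv2,numpy as np
from h import *
d=pickle.load(open("im0.pkl","rb"))
for n in("top","scene"):
    c=d[n];hsv=cv2.cvtColor(c["img"],cv2.COLOR_RGB2HSV);H,S,V=[hsv[...,i].astype(int) for i in range(3)]
    red=((H<6)|(H>174))&(S>180)&(V>90)
    print(n,"red")
    for a,p,b in blobs(red,80): print(a,p,b,ray(c,p,.107).round(4))
    beige=(H>8)&(H<25)&(S>90)&(V>110)
    x0,y0,x1,y1=(104,182,186,252) if n=="top" else (362,212,446,282)
    m=np.zeros_like(beige);m[y0:y1,x0:x1]=beige[y0:y1,x0:x1]
    print("tray")
    for a,p,b in blobs(m,20): print(a,p,b,ray(c,p,.014).round(4))
c=d["top"]
def crop(n,r,k,f):
    x0,y0,x1,y1=r;cv2.imwrite(f,cv2.resize(d[n]["img"][y0:y1,x0:x1,::-1],None,fx=k,fy=k,interpolation=cv2.INTER_CUBIC))
crop("top",(195,80,330,162),5.5,"pics/board_t.png")
crop("top",(100,175,190,257),6,"pics/tray_t.png")
crop("scene",(200,265,345,355),5,"pics/board_s.png")
E
```

```text
top red
266 [427.5 124.3] [419 116  18  18] [ 0.6195 -0.3249  0.107 ]
261 [388.1 216.4] [379 208  19  18] [ 0.4309 -0.2396  0.107 ]
296 [395.1 314. ] [386 305  19  19] [ 0.2362 -0.2492  0.107 ]
tray
58 [164.  193.8] [159 190  11   9] [0.4891 0.2355 0.014 ]
59 [155.8 211.2] [151 207  10   9] [0.4505 0.2532 0.014 ]
30 [157.1 225.1] [154 222   7   7] [0.4197 0.25   0.014 ]
33 [160.5 242.1] [158 239   6   7] [0.3822 0.242  0.014 ]
scene red
138 [204.5 115.5] [198 110  14  13] [ 0.2404 -0.249   0.107 ]
166 [181.7 176.3] [174 170  15  14] [ 0.4347 -0.2391  0.107 ]
228 [111.6 240. ] [103 232  18  17] [ 0.6228 -0.3235  0.107 ]
tray
32 [388.5 219.3] [386 217   6   6] [0.3834 0.2398 0.014 ]
40 [390.9 233.5] [388 230   7   8] [0.421  0.2484 0.014 ]
62 [391.7 243.5] [387 240  10   9] [0.4469 0.2524 0.014 ]
82 [382.4 257.3] [377 252  11  12] [0.4868 0.2351 0.014 ]
67 [422.  262.5] [417 257  12  13] [0.48   0.3213 0.014 ]
```

View pics/board_t.png

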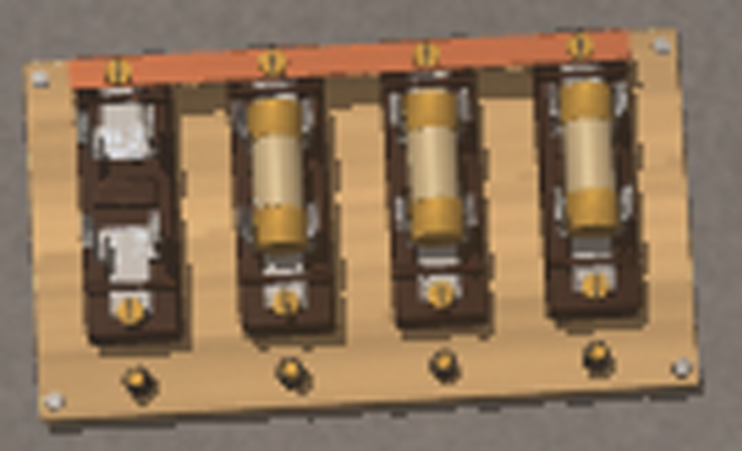

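View pics/tray_t.png

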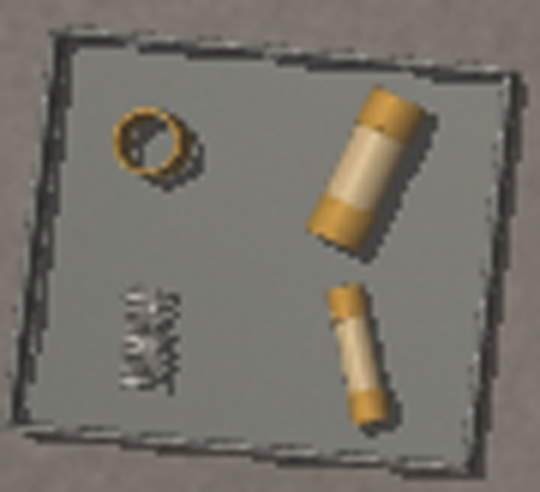

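View pics/board_s.png

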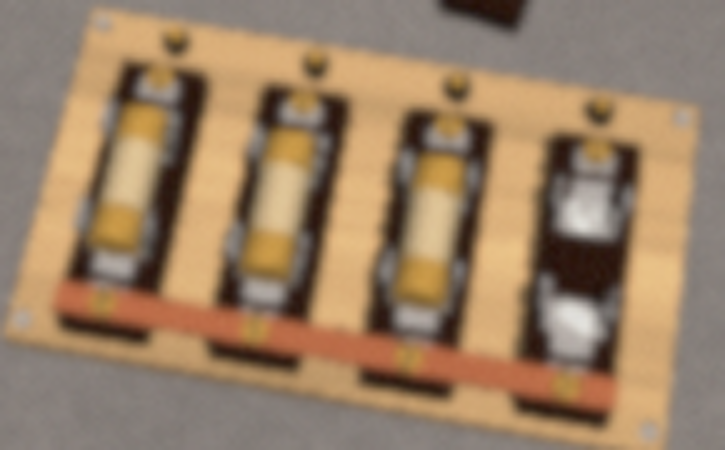

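The crops show the empty holder at board crop (128,195) in the top view, with three fitted ones beside it. The tray has the thick beige fuse upper right, the thin one lower right, the ferrule upper left and the spring lower left.

Run:
```python
import pickle
from h import *
d=pickle.load(open("im0.pkl","rb"))
c=d["top"];T=lambda u,v:(195+(u+.5)/5.5-.5,80+(v+.5)/5.5-.5)
S=lambda u,v:(200+(u+.5)/5-.5,265+(v+.5)/5-.5)
f=[ray(c,T(*p),.045) for p in((278,170),(433,165),(588,155))]
print("fuses top",np.round(f,4)); print("extrap",(2*f[0]-f[1]).round(4),(f[0]+(f[0]-f[2])/2).round(4))
g=[ray(d["scene"],S(*p),.045) for p in((425,228),(279,202),(130,177))]
print("fuses scene",np.round(g,4),(2*g[0]-g[1]).round(4))
B=[ray(c,T(*p),.013) for p in((40,78),(662,45),(682,368),(55,400))]
B2=[ray(d["scene"],S(*p),.013) for p in((648,432),(20,318),(102,22),(683,117))]
for b in(B,B2):
    m=np.mean(b,0);ey=(b[0]-b[1]+b[3]-b[2]);ey/=np.linalg.norm(ey);ex=np.array([ey[1],-ey[0],0])
    print("board",m.round(4),"yaw",np.degrees(np.arctan2(ex[1],ex[0])),"empty",(m+.012*ex+.093*ey).round(4))
```

```text
fuses top [[ 0.6677  0.0532  0.045 ]
 [ 0.6695 -0.0084  0.045 ]
 [ 0.6732 -0.07    0.045 ]]
extrap [0.666  0.1147 0.045 ] [0.665  0.1148 0.045 ]
fuses scene [[ 0.6663  0.0509  0.045 ]
 [ 0.669  -0.0089  0.045 ]
 [ 0.6725 -0.0707  0.045 ]] [0.6636 0.1107 0.045 ]
board [0.655  0.0218 0.013 ] yaw 2.7527119895979695 empty [0.6625 0.1153 0.013 ]
board [0.6558 0.0211 0.013 ] yaw 2.944369126028545 empty [0.663  0.1146 0.013 ]
```

carry_out(targets=[[[1, 154, -205, 0, 0, 0, 0], [1, 154, -205, 0, 0, 0, 0], [1, 154, -205, 0, 0, 0, 0], [1, 154, -205, 0, 0, 0, 0], [1, 154, -205, 0, 0, 0, 0], [1, 154, -205, 0, 0, 0, 0], [1, 154, -205, 0, 0, 0, 0], [1, 308, -411, 0, 0, 0, 0], [1, 308, -411, 0, 0, 0, 0], [1, 308, -411, 0, 0, 0, 0], [1, 308, -411, 0, 0, 0, 0], [1, 308, -411, 0, 0, 0, 0], [1, 308, -411, 0, 0, 0, 0], [1, 308, -411, 0, 0, 0, 0], [1, 300, -590, 0, 0, 0, 0], [1, 300, -590, 0, 0, 0, 0], [1, 300, -590, 0, 0, 0, 0], [1, 300, -590, 0, 0, 0, 0], [1, 300, -590, 0, 0, 0, 0], [1, 300, -590, 0, 0, 0, 0]]], squeeze=30)

```text
time_s: 1.82
position: [0.4418, -0.0609, 0.2531]
tool_rot: [[0.965, -0.0, 0.262], [-0.262, -0.0, 0.965], [-0.0, -1.0, -0.0]]
ft_force: [-0.5, -0.0, -0.7]
grip_width: 0.0002
```

carry_out(targets=[[[1, -10, -179, 0, 0, 0, 0], [1, -10, -179, 0, 0, 0, 0], [1, -10, -179, 0, 0, 0, 0], [1, -10, -179, 0, 0, 0, 0], [1, -10, -179, 0, 0, 0, 0], [1, -10, -179, -40, 0, 0, 0], [1, -10, -179, -80, 0, 0, 0], [1, -10, -179, -80, 0, 0, 0], [1, -10, -179, -80, 0, 0, 0]]])

```text
time_s: 2.57
position: [0.4319, -0.2361, 0.173]
tool_rot: [[0.966, -0.003, 0.257], [-0.257, 0.003, 0.966], [-0.003, -1.0, 0.002]]
ft_force: [0.2, -0.4, 0.5]
grip_width: 0.0005
```

Run:
```python
from rig import env,get_image
import cv2
for n in("scene","wrist"):
    cv2.imwrite(f"pics/{n}1.png",get_image(n)["img"][:,:,::-1])
s=env.observe();print(s["time_s"],s["position"],s["q"],s["ft_force"])
```

```text
2.6667 [ 0.43293724 -0.23736604  0.1754252 ] [-4.25048963e+01  2.05404159e+01  9.05099621e+01  6.40384230e-03
  6.87786311e+01 -1.17636235e+02] [-0.1926958  -0.13283686 -0.2019674 ]
```

View pics/wrist1.png

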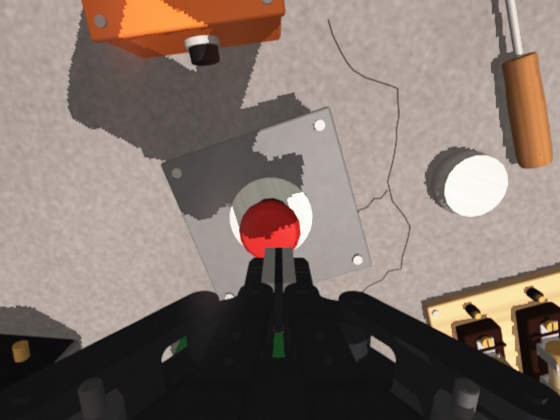

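View pics/scene1.png

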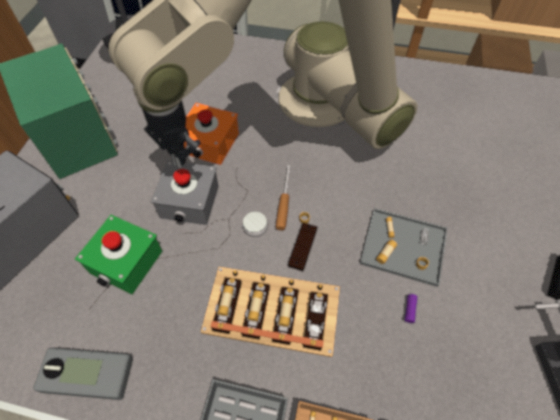

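The fingertips are over the red button on the grey enclosure (wrist 270,235; scene 182,176). Next I'll press it slowly.

carry_out(targets=[[[1, 0, -2, -15, 0, 0, 0], [1, 0, -2, -30, 0, 0, 0], [1, 0, -2, -36, 0, 0, 0], [1, 0, -2, -39, 0, 0, 0], [1, 0, -2, -42, 0, 0, 0], [1, 0, -2, -44, 0, 0, 0], [1, 0, -2, -44, 0, 0, 0], [1, 0, -2, -44, 0, 0, 0]]])

```text
time_s: 3.33
position: [0.4323, -0.2398, 0.1301]
tool_rot: [[0.966, 0.002, 0.258], [-0.258, -0.001, 0.966], [0.002, -1.0, -0.0]]
ft_force: [1.2, 1.9, 2.7]
grip_width: 0.0002
```

carry_out(targets=[[[1, 0, 0, -2, 0, 0, 0], [1, 0, 0, -3, 0, 0, 0], [1, 0, 0, -3, 0, 0, 0]]])

```text
time_s: 3.58
position: [0.4323, -0.2398, 0.1271]
tool_rot: [[0.966, 0.002, 0.258], [-0.258, -0.001, 0.966], [0.002, -1.0, -0.001]]
ft_force: [1.6, 1.7, 8.7]
grip_width: -0.0003
```

carry_out(targets=[[[1, 0, 0, -1, 0, 0, 0], [1, 0, 0, -2, 0, 0, 0], [1, 0, 0, -2, 0, 0, 0], [1, 0, 0, -2, 0, 0, 0]]])

```text
time_s: 3.92
position: [0.4324, -0.2399, 0.1268]
tool_rot: [[0.966, 0.003, 0.258], [-0.258, -0.002, 0.966], [0.003, -1.0, -0.002]]
ft_force: [-3.0, 5.1, 27.2]
grip_width: 0.0003
```

The force jumped to 27 N at the end of travel, so the button is fully in. I'll lift and move over to the empty holder.

carry_out(targets=[[[1, 0, 0, 30, 0, 0, 0], [1, 0, 0, 70, 0, 0, 0], [1, 0, 0, 105, 0, 0, 0], [1, 0, 0, 130, 0, 0, 0], [1, 0, 0, 130, 0, 0, 0], [1, 232, 354, 130, 0, 0, 0], [1, 232, 354, 130, 0, 0, 0], [1, 232, 354, 130, 0, 0, 0], [1, 232, 354, 130, 0, 0, 0], [1, 232, 354, 130, 0, 0, 0], [1, 232, 354, 130, 0, 0, 0], [1, 232, 354, 130, 0, 0, 0], [1, 232, 354, 130, 0, 0, 0], [1, 232, 354, 130, 0, 0, 0], [1, 232, 354, 130, 0, 0, 0], [1, 232, 354, 130, 0, 0, 0], [1, 232, 354, 130, 0, 0, 0], [1, 232, 354, 130, 0, 0, 0], [1, 232, 354, 130, 0, 0, 0], [1, 232, 354, 130, 0, 0, 0]]])

```text
time_s: 5.58
position: [0.6634, 0.1129, 0.2545]
tool_rot: [[0.966, -0.0, 0.26], [-0.26, -0.0, 0.966], [-0.0, -1.0, -0.0]]
ft_force: [0.0, 0.3, 0.2]
grip_width: 0.0003
```

Run:
```python
from rig import env,get_image
import cv2
from h import *
c={}
for n in("scene","wrist","top"):
    c[n]=get_image(n);cv2.imwrite(f"pics/{n}2.png",c[n]["img"][:,:,::-1])
s=env.observe();print(s["time_s"],s["position"],s["ft_force"])
print(proj(c["wrist"],[[.664,.1145,.057],[.664,.1145,.03]]))
for n in("scene","top"):
    hsv=cv2.cvtColor(c[n]["img"],cv2.COLOR_RGB2HSV);H,S,V=[hsv[...,i].astype(int) for i in range(3)]
    print(n,[(int(a),p) for a,p,b in blobs(((H<6)|(H>174))&(S>180)&(V>90),80)],proj(c[n],[[.432,-.239,.107],[.432,-.239,.1]]))
```

```text
5.7333 [0.66358633 0.11340579 0.25470376] [-0.4337327   0.47775017 -0.4251877 ]
[[278.12332132 188.51287958]
 [278.11149234 183.24842193]]
scene [(137, array([204.4, 115.7])), (165, array([182.2, 178.3])), (228, array([111.6, 240. ]))] [[182.1405092  175.36924031]
 [182.72286869 177.25425786]]
top [(266, array([427.5, 124.3])), (256, array([387.3, 216.5])), (298, array([395.1, 314. ]))] [[387.76770636 215.84689478]
 [386.96711387 216.04145882]]
```

View pics/wrist2.png

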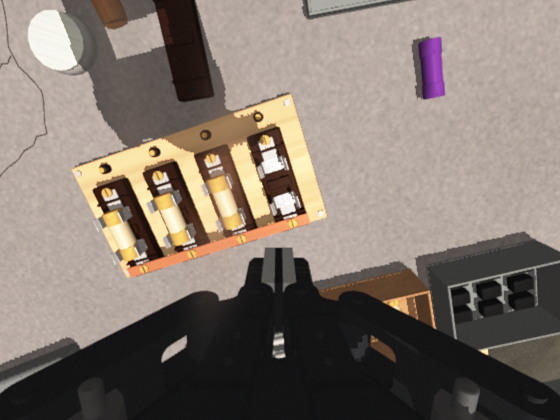

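The button blob in the scene view dropped about 2 px, which matches 7 mm of travel. The predicted clip middle (278,186) lies between the empty clips in the wrist view. I'll come down to point.

carry_out(targets=[[[1, 0, 1, -35, 0, 0, 0], [1, 0, 1, -70, 0, 0, 0], [1, 0, 1, -100, 0, 0, 0], [1, 0, 1, -125, 0, 0, 0], [1, 0, 1, -140, 0, 0, 0], [1, 0, 1, -148, 0, 0, 0], [1, 0, 1, -148, 0, 0, 0], [1, 0, 1, -148, 0, 0, 0]]])

```text
time_s: 6.4
position: [0.6642, 0.1151, 0.1072]
tool_rot: [[0.966, 0.001, 0.258], [-0.258, -0.0, 0.966], [0.001, -1.0, 0.0]]
ft_force: [0.1, -0.1, 0.2]
grip_width: 0.0001
```

Run:
```python
from rig import env,get_image
import cv2
for n in("scene","wrist"):
    cv2.imwrite(f"pics/{n}3.png",get_image(n)["img"][:,:,::-1])
s=env.observe();print(s["time_s"],s["position"],s["ft_force"])
```

```text
6.5 [0.66447172 0.11526023 0.10800135] [ 0.65000254  0.39863371 -0.59454466]
```

View pics/scene3.png

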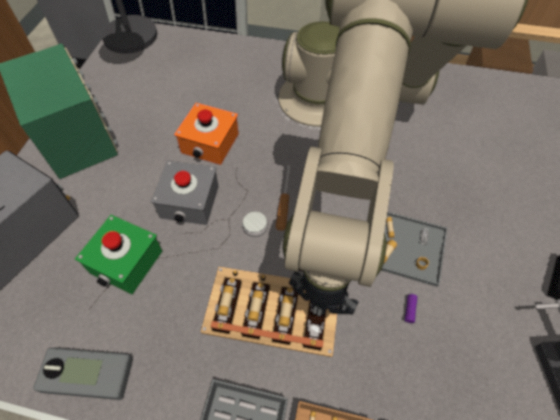

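View pics/wrist3.png

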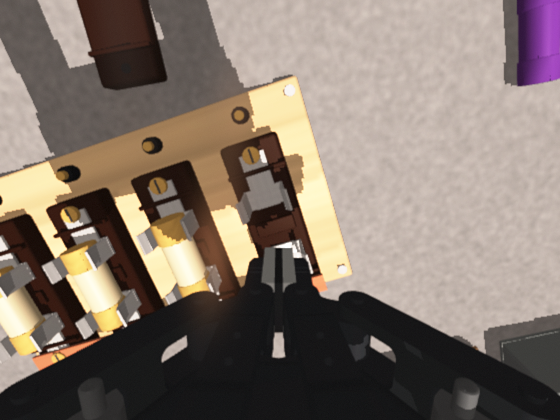

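The fingertips hang above the middle of the empty holder, between its two clip pairs (wrist 278,250), with no force on the tool. I'll hold here for more than 2 s.

carry_out(targets=[[[1, 0, 0, 0, 0, 0, 0], [1, 0, 0, 0, 0, 0, 0], [1, 0, 0, 0, 0, 0, 0], [1, 0, 0, 0, 0, 0, 0], [1, 0, 0, 0, 0, 0, 0], [1, 0, 0, 0, 0, 0, 0], [1, 0, 0, 0, 0, 0, 0], [1, 0, 0, 0, 0, 0, 0], [1, 0, 0, 0, 0, 0, 0], [1, 0, 0, 0, 0, 0, 0], [1, 0, 0, 0, 0, 0, 0], [1, 0, 0, 0, 0, 0, 0], [1, 0, 0, 0, 0, 0, 0], [1, 0, 0, 0, 0, 0, 0], [1, 0, 0, 0, 0, 0, 0], [1, 0, 0, 0, 0, 0, 0], [1, 0, 0, 0, 0, 0, 0], [1, 0, 0, 0, 0, 0, 0], [1, 0, 0, 0, 0, 0, 0], [1, 0, 0, 0, 0, 0, 0]]])

```text
time_s: 8.17
position: [0.6638, 0.1154, 0.1063]
tool_rot: [[0.966, 0.0, 0.258], [-0.258, -0.0, 0.966], [0.0, -1.0, -0.0]]
ft_force: [0.1, -0.3, 1.0]
grip_width: 0.0002
```

carry_out(targets=[[[1, 0, 0, 0, 0, 0, 0], [1, 0, 0, 0, 0, 0, 0], [1, 0, 0, 0, 0, 0, 0], [1, 0, 0, 0, 0, 0, 0], [1, 0, 0, 0, 0, 0, 0], [1, 0, 0, 0, 0, 0, 0], [1, 0, 0, 40, 0, 0, 0], [1, 0, 0, 80, 0, 0, 0], [1, 0, 0, 120, 0, 0, 0], [1, 0, 0, 140, 0, 0, 0], [1, -196, 129, 140, 0, 0, 0], [1, -196, 129, 140, 0, 0, 0], [1, -196, 129, 140, 0, 0, 0], [1, -196, 129, 140, 0, 0, 0], [1, -196, 129, 140, 0, 0, 0], [1, -196, 129, 140, 0, 0, 0], [1, -196, 129, 140, 0, 0, 0], [1, -196, 129, 140, 0, 0, 0], [1, -196, 129, 140, 0, 0, 0]]])

```text
time_s: 9.75
position: [0.4683, 0.2442, 0.2465]
tool_rot: [[0.966, 0.001, 0.258], [-0.258, -0.0, 0.966], [0.001, -1.0, 0.0]]
ft_force: [0.0, -0.3, 1.2]
grip_width: -0.0001
```

Run:
```python
from rig import env,get_image
import cv2
from h import *
c=get_image("wrist");cv2.imwrite("pics/wrist4.png",c["img"][:,:,::-1])
s=env.observe();print(s["time_s"],s["position"],s["ft_force"])
print(proj(c,[[.468,.244,.014],[.401,.246,.01]]))
```

```text
9.8 [0.46860942 0.24394875 0.24627778] [-1.19381732  0.38817229 -0.59367568]
[[276.39230012 181.43840484]
 [262.30034843 122.35246373]]
```

View pics/wrist4.png

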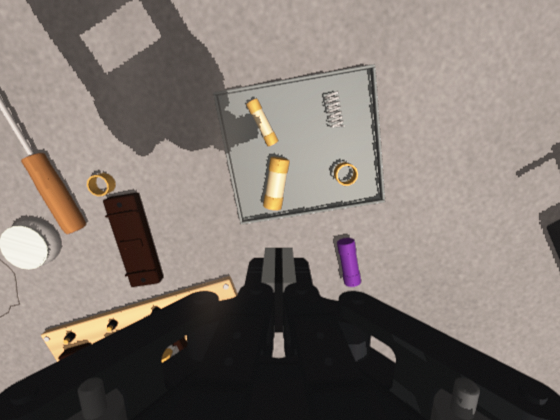

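The spare fuse is at (277,183), which agrees with the prediction of (276,181). I'll come down over it.

carry_out(targets=[[[1, 0, 0, -35, 0, 0, 0], [1, 0, 0, -70, 0, 0, 0], [1, 0, 0, -105, 0, 0, 0], [1, 0, 0, -135, 0, 0, 0], [1, 0, 0, -155, 0, 0, 0], [1, 0, 0, -165, 0, 0, 0], [1, 0, 0, -171, 0, 0, 0], [1, 0, 0, -171, 0, 0, 0], [1, 0, 0, -171, 0, 0, 0], [1, 0, 0, -171, 0, 0, 0], [1, 0, 0, -171, 0, 0, 0], [1, 0, 0, -171, 0, 0, 0], [1, 0, 0, -171, 0, 0, 0], [1, 0, 0, -171, 0, 0, 0], [1, 0, 0, -171, 0, 0, 0], [1, 0, 0, -171, 0, 0, 0], [1, 0, 0, -171, 0, 0, 0], [1, 0, 0, -171, 0, 0, 0], [1, 0, 0, -171, 0, 0, 0], [1, 0, 0, -171, 0, 0, 0]]])

```text
time_s: 11.47
position: [0.4678, 0.2444, 0.0753]
tool_rot: [[0.966, -0.0, 0.258], [-0.258, -0.0, 0.966], [-0.0, -1.0, -0.0]]
ft_force: [-1.0, 0.6, -0.3]
grip_width: -0.0
```

Run:
```python
from rig import env,get_image
import cv2
from h import *
c=get_image("wrist");cv2.imwrite("pics/wrist5.png",c["img"][:,:,::-1])
c=get_image("scene");cv2.imwrite("pics/scene5.png",c["img"][:,:,::-1])
hsv=cv2.cvtColor(c["img"],cv2.COLOR_RGB2HSV);H,S,V=[hsv[...,i].astype(int) for i in range(3)]
print([(int(a),p) for a,p,b in blobs(((H<6)|(H>174))&(S>180)&(V>90),80)])
s=env.observe();print(s["time_s"],s["position"],s["ft_force"])
```

```text
[(140, array([204.5, 115.7])), (166, array([182.2, 178.3])), (229, array([111.7, 240. ]))]
11.5667 [0.46780879 0.24437337 0.07529931] [ 0.16722481 -0.11448219 -0.35906842]
```

View pics/wrist5.png

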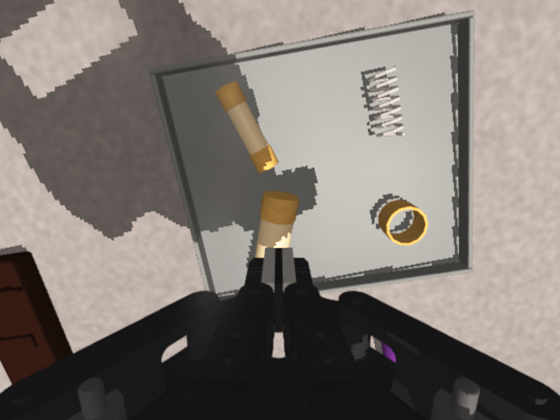

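View pics/scene5.png

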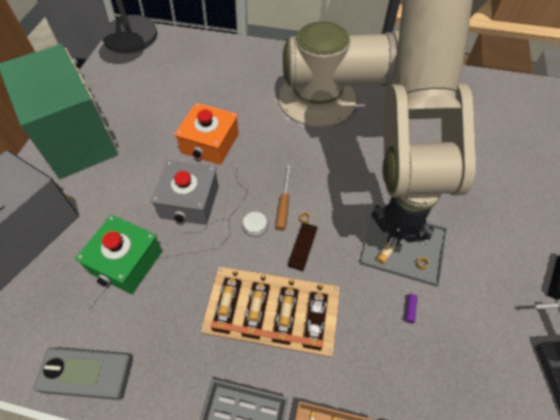

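The tool is pointing at the spare fuse from about 28 mm, with only noise on the force reading and nothing visibly moved. I'll hand the job in.

Run:
```python
from rig import env
print(env.close_job()); s=env.observe();print(s["time_s"],s["position"],s["ft_force"])
```

```text
the job is handed in; nothing more can be done
None
the job is handed in; nothing more can be done
```

The job is done and handed in at about 11.6 s on the robot's clock; the hand-in reports no verdict.

- **Stop button:** I pressed the red button on the grey enclosure until it hit its end stop. The force rose to 27 N with the tool 7–8 mm below where it should first touch. In later pictures the button stays about 2 px lower, which matches full travel.
- **Empty holder:** The fingertips pointed at the empty holder, the leftmost seen from the robot, from about 28 mm above its clips for a little over 2 s. There was no sign of contact: the force readings were 1 N or less, about the sensor's noise.
- **Spare fuse:** I then pointed at the thick beige fuse in the tray and finished there, about 28 mm above its top. The tool was within about 1 mm of the measured middle of the fuse.

In the last pictures nothing on the bench looked moved, but I checked that by eye only. None of the checks failed. The camera views agreed to within about 4 mm on every position I used.

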